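# Pack the seedling caddy

### The job

Pack the seedling caddy: put the terracotta saucer flat in the round recess and then stand the little round pot upright on that saucer, stand the trigger sprayer upright in the square recess, and lay the T-shaped plant marker flat and lengthwise in the long recess. The look-alikes are not needed: leave the square pot, the bottle with the plain cap and the straight stick where they are.

Things in the scene. Friction and masses are not known exactly. Their poses are not given: they have to be found in the camera images.
- saucer: round terracotta saucer, outer diameter 66 mm, 22 mm high, wall 4 mm, inner floor 58 mm wide and 5 mm above the underside, about 70 g; lies on the cart. Origin: centre of the underside, z up; take it by the outside from above.
- round_pot: small round terracotta pot, open top, 52 mm high, base diameter 40 mm, widening to 52 mm, then a straight rim band 60 mm in diameter over the top 15 mm, about 110 g; stands on the cart. Origin: centre of the underside, z up; take it by the outside of the rim.
- sprayer: small upright trigger sprayer, 142 mm high, about 140 g: white bottle 46 mm in diameter to 85 mm height, neck with 32 mm grey collar to 108 mm, grey head 60 mm long (x -22 to +38), 26 mm wide (y), from 112 mm up, nozzle to x = +48, rigid black trigger below (x 24 to 40, down to 78 mm). Origin: bottle axis, underside; x to the nozzle. Take it by the head's sides over the bottle axis.
- marker: T-shaped wooden plant marker lying flat, 110 mm long, 8 mm thick: stem 16 mm wide along x (-55 to +39 mm), crossbar 44 mm wide (y) and 16 mm long at the +x end (39 to 55 mm), about 25 g. Origin: middle of the length on the underside; centre of mass at x = +9 mm.
- bay_round: wooden insert 140 (x, length) x 96 (y) x 10 mm, one of three side by side along y, 96 mm apart, in any order, in a low wooden caddy fixed to the cart (rim 16 mm high). Origin: centre of its underside, 4 mm above the cart. This one has a round recess, diameter 84 mm, 5 mm deep, in its middle: dark floor 5 mm above the origin. For the saucer.
- bay_square: wooden insert 140 (x, length) x 96 (y) x 10 mm, one of three side by side along y, 96 mm apart, in any order, in a low wooden caddy fixed to the cart (rim 16 mm high). Origin: centre of its underside, 4 mm above the cart. This one has a square recess 70 x 70 mm, 5 mm deep, in its middle: dark floor 5 mm above the origin. For the sprayer.
- bay_long: wooden insert 140 (x, length) x 96 (y) x 10 mm, one of three side by side along y, 96 mm apart, in any order, in a low wooden caddy fixed to the cart (rim 16 mm high). Origin: centre of its underside, 4 mm above the cart. This one has a long recess 128 (x) x 66 (y) mm, 5 mm deep, in its middle: dark floor 5 mm above the origin. For the marker, with its stem along x, either end first.
- square_pot: look-alike, leave it: small square terracotta pot, open top, 56 x 56 x 52 mm high. Origin: centre of the underside.
- capped_bottle: look-alike, leave it: white bottle 46 mm in diameter like the sprayer's, with a plain round grey cap and no trigger, 128 mm high. Origin: centre of the underside.
- plain_stick: look-alike, leave it: straight wooden stick without crossbar, 110 (x) x 16 x 8 mm, lying flat. Origin: middle of the underside. (Also there, out of the way over 0.43 m to the sides: a watering can, left, and a trowel, right.)
Not all that is in view belongs to the job. What is shaped like the round_pot but turquoise or white is not meant.

How it is judged:
On the way, in this order (a step that is already met when the one before it is completed fails the run):
1. the saucer lies flat in the round recess, let go (horizontal distance between saucer and bay_round below 0.014 m and z of saucer in the frame of bay_round between 0.002 and 0.008 m and angle between saucer's own z axis and vertical below 0.08 rad and contact force between the fingers and saucer below 0.1 N), for 0.2 s.
2. the round pot stands upright on the saucer, let go (horizontal distance between round_pot and saucer below 0.014 m and z of round_pot in the frame of saucer between 0.002 and 0.008 m and angle between round_pot's own z axis and vertical below 0.1 rad and contact force between the fingers and round_pot below 0.1 N), for 0.2 s.
At the end, for the whole second after the job is handed in: At rest, let go, on the floor (3 mm): saucer flat in round recess (14 mm off centre), pot upright on saucer (14), sprayer upright in square recess (19), marker flat in long recess (18, 0.35 rad). Square pot, capped bottle, straight stick within 20 mm and 0.15 rad tilt of their start (horizontal distance between saucer and bay_round below 0.014 m and z of saucer in the frame of bay_round between 0.002 and 0.008 m and angle between each of saucer, sprayer's own z axis and vertical below 0.08 rad and horizontal distance between round_pot and saucer below 0.014 m and z of round_pot in the frame of saucer between 0.002 and 0.008 m and angle between round_pot's own z axis and vertical below 0.1 rad and horizontal distance between sprayer and bay_square below 0.019 m and z of sprayer in the frame of bay_square between 0.002 and 0.008 m and horizontal distance between marker and bay_long below 0.018 m and z of marker in the frame of bay_long between 0.002 and 0.008 m and angle between marker's own z axis and vertical below 0.06 rad and angle between the x axis of marker and the x axis of bay_long, either way round below 0.35 rad and linear speed of each of saucer, round_pot, sprayer, marker below 0.02 m/s and angular speed of each of saucer, round_pot, sprayer, marker below 0.2 rad/s and distance of each of square_pot, capped_bottle, plain_stick from where it was at the start of the episode below 0.02 m and angle between each of square_pot, capped_bottle, plain_stick's own z axis and vertical below 0.15 rad); the robot touches nothing.
It fails at once if a look-alike (square pot, capped bottle or straight stick) is moved more than 30 mm or tipped over (distance of any of square_pot, capped_bottle, plain_stick from where it was at the start of the episode above 0.03 m or angle between any of square_pot, capped_bottle, plain_stick's own z axis and vertical above 0.5 rad).
It also fails if it takes over 120 s, if anything falls off the work surface, if the arm or the gripper's body presses on something with over 40 N, if the wrist force passes 120 N, or if a joint passes its speed limit or range.

### The arm

A 6-joint arm with a two-finger parallel gripper is mounted at the origin on the work surface. World frame = base frame: x ahead of the robot, y to its left, z up, the work surface at z = 0. Lengths are in m, angles in rad, forces in N, time in s.
With the tool pointing down it reaches from about 0.25 to 0.725 m from the base axis. Payload 4 kg.
Tool frame: the origin (TCP) lies on the centre line of the jaws, within the pads' length; the fingertips stand ahead of it and the grasp point (between the pads) lies 3 mm ahead of it (bot.tcp_to_tips is the z of the fingertips in the tool frame, in m); z points along the fingers, y is the line along which they close (so a half turn about z gives the same grasp; the last joint's range is limited). The gripper opens to 85 mm and grips with 20 to 120 N. Pads are 22 mm wide; open, the fingers measure 114 mm over their backs; the gripper's body (76 mm by 85 mm) begins 54 mm behind the grasp point. The pads swing forward as they close: fully open they stand 13 mm farther back than shut.
Start: joints at [-1.122, 0.241, 0.005, 1.335, 0, 1.571], TCP at [0.217, -0.45, 0.253] pointing down, gripper open.
Joint ranges: [-2.72, 2.72], [-1.05, 1.87], [-1.09, 1.28], [-1.99, 2.15], [-1.42, 1.44], [-3.14, 3.14]. Speed limits (rad/s): [2.79, 2.79, 3.14, 3.14, 3.14, 3.14].

### API

Orientations are given as a unit quaternion [x, y, z, w].
In Python, from workcell import telemetry, camera, camera_params, ticket, boxes_of, cut_out, spot_point, bot gives the robot as it stands.
- The arm moves only by the shell command python3 -m creep 'ROWS'. ROWS is text: rows parted by semicolons, each of 5 numbers parted by spaces: the opening, from 0 (shut) to 1 (fully open), then the shift along the tool's x, y, z in units of 150 mm (1.0 is 150 mm), then the turn about the tool's z in units of 180 degrees (1.0 is 180 degrees). In form: claw x y z turn; .... A call has 1 to 12 rows; each row is the pose to reach, as a shift and turn from the pose commanded when the call began, along the tool's axes at that moment, turning the shorter way round; what a row does not reach only later rows make up. A row lasts 1/8 s, in which the tool goes at most 62.5 mm and 10.7 degrees, less where a joint would pass 70% of its speed; a pose out of reach is approached as far as the arm can. A call with a number of a shift or a turn outside -1 to 1 is refused whole. A call with a gripper value outside its range is refused whole. The fingers move at their own pace and stop on an object; the grip force is fixed at half the most. Time passes only in rows, so rows that repeat a pose let the fingers close. It gives the time, the measured TCP pose, the force, the opening and the grip force at its end, in the units of the state.
- telemetry.get_obs(): the state, without advancing time (a new reading comes with each control period).
- camera(name): name is "scene" or "top" or "wrist"; returns the picture (420x560x3 uint8, red, green, blue); there is no depth.
- camera_params(name): a dict with "camera_matrix" (3x3 intrinsics, pixels), "eye" and "attitude" of the camera in the world. Camera axes: x right, y down, z forward; pixel columns grow to the right and rows downward; lengths in m; the calibration is good to about 2 mm. A picture is of the moment at which its call begins: read the wrist's pose just before it. camera_params takes no time and is no camera call; for the wrist camera it gives the pose at the moment of the call.
- ticket.job_done(): hands the job in; it is judged then, once.
Trained networks look in the newest picture that a camera, given by its name, has taken for a name from the list of things; names that differ only in an ending like _2 or _b are one class to them, and where a whole thing is asked for, a point or a joint stands for the part that bears it (a point fixed in the world has none). Each returns a list of dicts, best first, with "conf" (0 to 1); they miss things now and then, are a little off and sometimes report something else, mostly with a low value. They report only what shows in the picture. A call takes as long as a camera call. They do not tell look-alikes from the thing itself.
- boxes_of(thing, camera): "at" ([x, y, z] in m, in world coordinates, good to about 4 mm: the middle of the surface that is visible of it).
- cut_out(thing, camera): "pixels" (420x560 bool, what is visible of it).
- spot_point(thing, camera): "at" ([x, y, z] in m, in world coordinates, good to about 4 mm: a listed point, or the origin of a listed thing).
The state is a dict: "clock": time; "joint_pos": joint angles; "joint_vel": joint speeds; "tau": joint torques, N m; "eef_pos": TCP position; "tool_rot": TCP orientation; "ft_force": force on the tool from outside, world axes, zero at the start; "ft_torque": the same for the moment, N m; "grip_width": finger opening in m; "grasp_force": force on a finger pad.
Only numpy, scipy, OpenCV 4.12 (cv2) and the standard library are available. Lean on these libraries where they do the work, as an engineer would, in place of code of your own. Each camera call takes 0.05 s, during which the arm holds its last target. There are 200 camera calls.

## Working session

There is one attempt and no reset: what is moved stays moved. The work goes in short steps, Python scripts to look and compute and a shell command to move; the robot and the scene stay as the last step left them, time stands still between calls to the robot, and variables do not carry over. Pictures are saved under pics/ and viewed, at most 17 in all, crops included, and the job is handed in when it is done.

```bash
mkdir -p pics
python3 - <<'E'
from workcell import *
import cv2
o=telemetry.get_obs(); print({k:o[k] for k in ('clock','eef_pos','tool_rot','grip_width')}, bot.tcp_to_tips)
for c in ('top','scene'):
    cv2.imwrite(f'pics/{c}0.png',camera(c)[:,:,::-1])
    p=camera_params(c); print(c,p)
    for t in ('saucer','round_pot','sprayer','marker','bay_round','bay_square','bay_long','square_pot','capped_bottle','plain_stick'):
        print(t,[(list(map(lambda v:round(float(v),3),d['at'])),round(float(d['conf']),2)) for d in spot_point(t,c)])
E
```

```text
{'clock': 0.0, 'eef_pos': array([ 0.21669167, -0.44995024,  0.25241311]), 'tool_rot': array([ 9.74926305e-01,  2.22525457e-01, -2.30873427e-04, -1.03280325e-03]), 'grip_width': 0.08558445742663993} 0.022
top {'camera_matrix': array([[403.40558838,   0.        , 277.85349053],
       [  0.        , 403.40558838, 210.7450371 ],
       [  0.        ,   0.        ,   1.        ]]), 'eye': array([0.39526224, 0.01017053, 0.9974272 ]), 'attitude': array([-0.69764837,  0.71352949, -0.04830422,  0.04276815])}
saucer [([0.445, -0.011, -0.002], 0.94)]
round_pot [([0.339, -0.083, 0.003], 0.74), ([0.461, -0.213, 0.001], 0.7), ([0.443, -0.115, 0.001], 0.68), ([0.355, -0.203, -0.001], 0.68), ([0.4, -0.307, 0.0], 0.64)]
sprayer []
marker [([0.491, -0.392, 0.003], 0.56)]
bay_round [([0.653, -0.091, 0.004], 0.79)]
bay_square [([0.644, 0.098, 0.007], 0.78)]
bay_long [([0.646, 0.002, 0.0], 0.88)]
square_pot [([0.451, 0.204, -0.001], 0.91)]
capped_bottle []
plain_stick [([0.606, 0.276, 0.0], 0.82)]
scene {'camera_matrix': array([[437.71932786,   0.        , 283.58870479],
       [  0.        , 437.71932786, 214.8573332 ],
       [  0.        ,   0.        ,   1.        ]]), 'eye': array([ 0.92869715, -0.30342348,  0.8908819 ]), 'attitude': array([ 0.86654088,  0.42338957, -0.116859  , -0.23704883])}
saucer [([0.442, -0.007, -0.003], 0.87)]
round_pot [([0.445, -0.116, 0.003], 0.96), ([0.338, -0.079, 0.004], 0.87), ([0.465, -0.217, 0.002], 0.86), ([0.355, -0.198, -0.004], 0.71), ([0.395, -0.309, -0.002], 0.63), ([0.61, 0.276, -0.003], 0.55)]
sprayer [([0.483, 0.384, 0.004], 0.59)]
marker []
bay_round [([0.653, -0.092, 0.003], 0.73)]
bay_square [([0.64, 0.096, 0.002], 0.68)]
bay_long [([0.647, 0.004, 0.001], 0.64)]
square_pot [([0.448, 0.199, 0.001], 0.71)]
capped_bottle [([0.604, -0.263, 0.0], 0.57)]
plain_stick [([0.606, 0.275, -0.001], 0.55)]
```

```bash
cat > h.py <<'E'
import numpy as np, cv2
from workcell import *
from scipy.spatial.transform import Rotation as R
def ray(c,u,v,z,p=None):
    p=p or camera_params(c); d=R.from_quat(p['attitude']).apply(np.linalg.inv(p['camera_matrix'])@[u,v,1])
    return p['eye']+d*(z-p['eye'][2])/d[2]
def proj(c,X,p=None):
    p=p or camera_params(c); q=R.from_quat(p['attitude']).inv().apply(np.atleast_2d(X)-p['eye'])@p['camera_matrix'].T
    return q[:,:2]/q[:,2:]
def go(x,y,z,yaw=None):
    """units of shift to world TCP pose; yaw = world angle of jaw line (tool y), mod pi"""
    o=telemetry.get_obs(); r=R.from_quat(o['tool_rot'])
    s=r.inv().apply(np.array([x,y,z])-o['eef_pos'])/.15
    t=0
    if yaw is not None:
        ty=r.apply([0,1,0]); t=-(yaw-np.arctan2(ty[1],ty[0])); t=(t+np.pi/2)%np.pi-np.pi/2
    print('shift',s.round(3),'turn',round(t/np.pi,3),'t',round(o['clock'],2),'j6',round(o['joint_pos'][5],2))
E
python3 - <<'E'
import cv2
for c in('top','scene'):
    im=cv2.imread(f'pics/{c}0.png'); cv2.imwrite(f'pics/{c}0b.png',cv2.resize(im,(800,600),interpolation=cv2.INTER_CUBIC))
E
```

```text
(no output)
```

View pics/top0b.png

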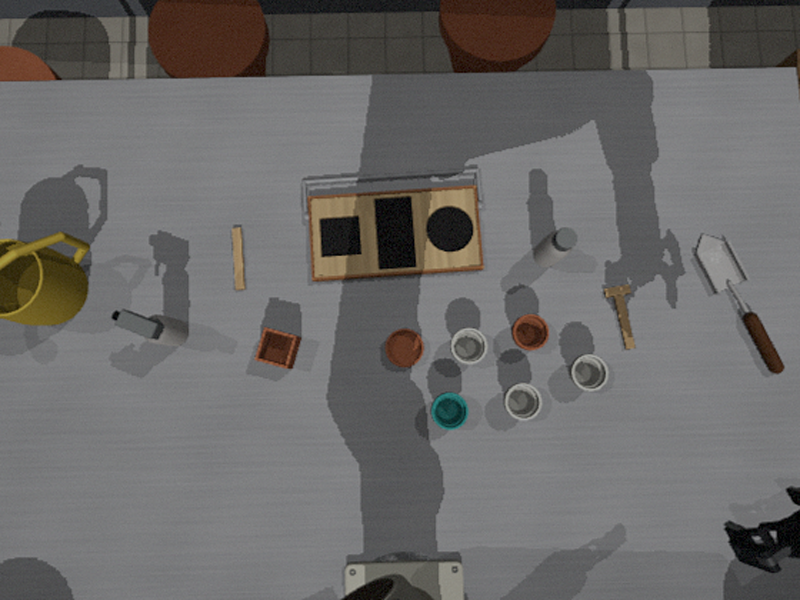

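View pics/scene0b.png

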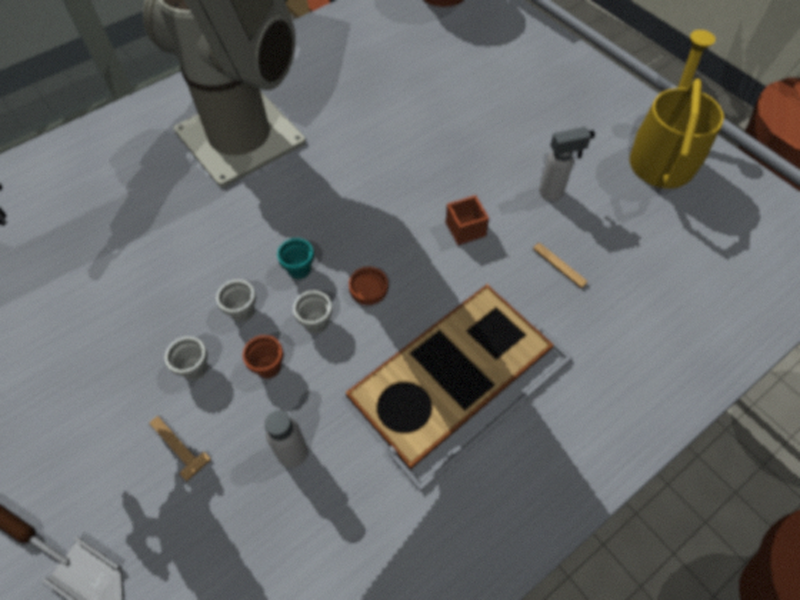

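The top picture (800x600 view) shows:
- **Round pots:** terracotta (530,331), white (469,346), (522,402), (589,373) and turquoise (449,410). Only the terracotta one fits.
- **Saucer:** (405,348).
- **Sprayer:** (160,328), with a trigger and nozzle. The capped bottle is at (555,247).
- **T marker:** (622,315), with a crossbar. The plain stick is at (238,257).
- **Bays:** square, long and round from left to right. A wire rail runs behind the caddy.

I'll confirm these in one montage and measure.

Run:
```python
from h import *
im=cv2.imread('pics/top0.png'); sc=cv2.imread('pics/scene0.png')
def crop(i,u,v,r=35): 
    u=int(u*.7);v=int(v*.7); return cv2.resize(i[v-r:v+r,u-r:u+r],(266,266),interpolation=cv2.INTER_CUBIC)
cv2.imwrite('pics/conf.png',np.vstack([np.hstack([crop(im,530,331),crop(im,405,348),crop(im,155,328)]),np.hstack([crop(im,622,315),crop(sc,265,355),crop(sc,565,165)])]))
hsv=cv2.cvtColor(im,cv2.COLOR_BGR2HSV)
def comp(mask,u,v,r):
    m=np.zeros(mask.shape,np.uint8);u=int(u*.7);v=int(v*.7);m[v-r:v+r,u-r:u+r]=mask[v-r:v+r,u-r:u+r]
    n,l,s,c=cv2.connectedComponentsWithStats(m.astype(np.uint8)); k=1+np.argmax(s[1:,4]); return (l==k).astype(np.uint8),c[k],s[k]
dark=(im.max(2)<22)
for n,u,v in(('sq',340,237),('long',395,233),('round',450,229)):
    m,c,s=comp(dark,u,v,27); cn=cv2.findContours(m,0,2)[0][0]
    P=np.array([ray('top',*q[0],.009)[:2]*1000 for q in cn],np.float32); print(n,ray('top',*c,.009).round(4),s, cv2.minAreaRect(P))
red=((hsv[:,:,0]<12)|(hsv[:,:,0]>174))&(hsv[:,:,1]>110)&(hsv[:,:,2]>35)
for n,u,v,z in(('saucer',405,348,.02),('pot',530,331,.048),('sqpot',277,347,.05)):
    m,c,s=comp(red,u,v,20); P=np.array([ray('top',*q[0],z)[:2]*1000 for q in cv2.findContours(m,0,2)[0][0]],np.float32)
    print(n,ray('top',*c,z).round(4),s,cv2.minEnclosingCircle(P))
wood=(hsv[:,:,0]>8)&(hsv[:,:,0]<28)&(hsv[:,:,1]>70)
for n,u,v in(('marker',620,316),('stick',238,257)):
    m,c,s=comp(wood,u,v,30); P=np.array([ray('top',*q[0],.006)[:2]*1000 for q in cv2.findContours(m,0,2)[0][0]],np.float32); print(n,ray('top',*c,.006).round(4),s,cv2.minAreaRect(P))
print('head ends',[ray('top',u*.7,v*.7,.127).round(3) for u,v in((120,315),(160,330))])
# rail triangulation
def tri(a,b):
    pa,pb=camera_params('top'),camera_params('scene'); A=[]
    for p,q in((pa,a),(pb,b)):
        d=R.from_quat(p['attitude']).apply(np.linalg.inv(p['camera_matrix'])@[q[0]*.7,q[1]*.7,1]);A.append((p['eye'],d/np.linalg.norm(d)))
    M=sum(np.eye(3)-np.outer(d,d) for _,d in A);b_=sum((np.eye(3)-np.outer(d,d))@e for e,d in A);x=np.linalg.solve(M,b_);print(x.round(3),[np.linalg.norm(np.cross(x-e,d)).round(4) for e,d in A])
tri((304,180),(569,360));tri((479,170),(421,485));tri((573,238),(278,424));tri((115,315),(593,133))
```

```text
sq [0.6388 0.0743 0.009 ] [243 152  10  26 138] ((641.8934326171875, 74.38162994384766), (22.45833396911621, 64.24996948242188), 89.3232421875)
long [0.6445 0.002  0.009 ] [263 138  28  50 897] ((645.4016723632812, 2.2287845611572266), (124.02271270751953, 62.242313385009766), 2.786865234375)
round [ 0.6232 -0.111   0.009 ] [309 160  22  16  43] ((624.664306640625, -110.76246643066406), (18.194591522216797, 64.19293212890625), 34.073883056640625)
saucer [ 0.4423 -0.0086  0.02  ] [270 230  26  27 541] ((442.47369384765625, -8.930557250976562), 32.42878723144531)
pot [ 0.4625 -0.217   0.048 ] [359 220  25  25 481] ((462.54095458984375, -216.74610900878906), 29.99676513671875)
sqpot [0.4453 0.1986 0.05  ] [179 229  32  29 592] ((446.19769287109375, 198.3944854736328), 40.025428771972656)
marker [ 0.497  -0.3882  0.006 ] [423 199  21  45 363] ((487.91473388671875, -390.4911804199219), (109.18512725830078, 44.695281982421875), 9.771995544433594)
stick [0.6054 0.2769 0.006 ] [163 159   9  44 284] ((606.1231079101562, 277.0367431640625), (110.47103881835938, 16.67431640625), 4.645810127258301)
head ends [array([0.496, 0.422, 0.127]), array([0.472, 0.361, 0.127])]
[0.747 0.163 0.001] [np.float64(0.0004), np.float64(0.0004)]
[ 0.757 -0.148  0.011] [np.float64(0.0033), np.float64(0.0033)]
[ 0.604 -0.267  0.126] [np.float64(0.0066), np.float64(0.0066)]
[0.497 0.43  0.131] [np.float64(0.0025), np.float64(0.0025)]
```

View pics/conf.png

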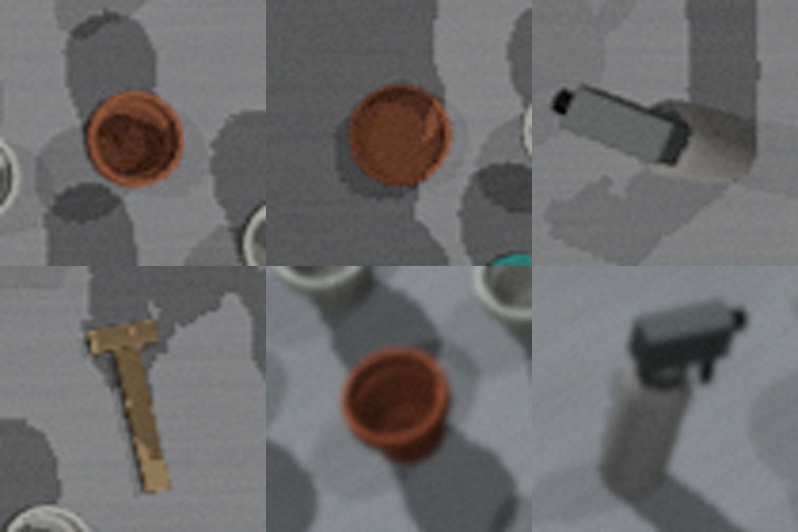

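Confirmed: terracotta round pot, saucer, sprayer with trigger, T marker. The rail behind the caddy is flat on the cart. Moving to the saucer.

Run:
```python
from h import *
print([d for d in dir(bot) if d[0]!='_'])
r=R.from_quat(telemetry.get_obs()['tool_rot']); print(r.as_matrix().round(3))
go(.4425,-.009,.15,0)
go(.4425,-.009,.15,np.pi/2)
```

```text
['Unreachable', 'tcp_to_tips']
[[ 0.901  0.434  0.   ]
 [ 0.434 -0.901 -0.   ]
 [-0.     0.    -1.   ]]
shift [ 2.632 -1.999  0.689] turn -0.357 t 1.1 j6 1.57
shift [ 2.632 -1.999  0.689] turn 0.143 t 1.1 j6 1.57
```

```bash
python3 -m creep '1 .9 -.7 0 0;1 .9 -.7 0 0;1 .9 -.7 0 0;1 .9 -.7 0 0' | tail -1; python3 -m creep '1 .9 -.7 .2 0;1 .9 -.7 .2 0;1 .9 -.7 .2 0;1 .9 -.7 .2 0'|tail -1;python3 -m creep '1 .83 -.6 .49 -.357;1 .83 -.6 .49 -.357;1 .83 -.6 .49 -.357;1 .83 -.6 .49 -.357;1 .83 -.6 .49 -.357;1 .83 -.6 .49 -.357;1 .83 -.6 .49 -.357;1 .83 -.6 .49 -.357;1 .83 -.6 .49 -.357'
python3 - <<'E'
from h import *
go(.4425,-.009,.034,0)
cv2.imwrite('pics/w1.png',camera('wrist')[:,:,::-1])
E
```

```text
grasp_force: 0.0
grasp_force: 0.0
clock: 3.22
eef_pos: [0.4423, -0.0096, 0.1499]
tool_rot: [0.708, 0.706, 0.0, 0.0]
ft_force: [-0.2, -0.2, -0.2]
grip_width: 0.0855
grasp_force: 0.0
shift [0.004 0.001 0.773] turn -0.001 t 3.23 j6 1.55
```

View pics/w1.png

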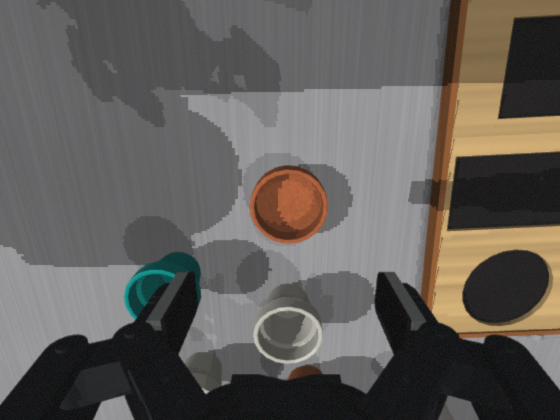

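The wrist view shows the saucer at (289,205) and the fingertips near (190,273) and (385,273). I'll calibrate tip depth and check the saucer position.

Run:
```python
from h import *
o=telemetry.get_obs(); r=R.from_quat(o['tool_rot']); p=camera_params('wrist'); print(p['eye'],r.inv().apply(p['eye']-o['eef_pos']))
for d in(0,.009,.015,.022,.03):
    print(d,proj('wrist',[o['eef_pos']+r.apply([sx*.011,sy*.0427,d]) for sx in(-1,1) for sy in(-1,1)],p).round(0).tolist())
print(ray('wrist',289,205,.02,p), ray('wrist',506,287,.009,p))
im=cv2.imread('pics/w1.png');h=cv2.cvtColor(im,cv2.COLOR_BGR2HSV)
m=(((h[:,:,0]<14)|(h[:,:,0]>174))&(h[:,:,1]>110)).astype(np.uint8);m[:,420:]=0;m[300:]=0
n,l,s,c=cv2.connectedComponentsWithStats(m);k=1+np.argmax(s[1:,4]);print(c[k],s[k],ray('wrist',*c[k],.018,p))
```

```text
[0.44214364 0.07422527 0.26967322] [ 0.08360307 -0.00029614 -0.11980191]
0 [[193.0, 320.0], [379.0, 320.0], [188.0, 278.0], [384.0, 278.0]]
0.009 [[198.0, 307.0], [374.0, 308.0], [194.0, 267.0], [379.0, 267.0]]
0.015 [[201.0, 300.0], [371.0, 300.0], [197.0, 261.0], [375.0, 261.0]]
0.022 [[205.0, 292.0], [368.0, 292.0], [201.0, 254.0], [371.0, 254.0]]
0.03 [[208.0, 284.0], [364.0, 284.0], [205.0, 247.0], [367.0, 247.0]]
[ 0.44483892 -0.00763708  0.02      ] [ 0.65317113 -0.09443037  0.009     ]
[288.35124144 204.48202055] [ 250  166   78   77 4672] [ 0.44431328 -0.00783247  0.018     ]
```

```bash
python3 -m creep '1 .009 .007 .4 0;1 .009 .007 .7 0;1 .009 .007 .84 0;1 .009 .007 .84 0;0 .009 .007 .84 0;0 .009 .007 .84 0;0 .009 .007 .84 0;0 .009 .007 .84 0;0 .009 .007 .84 0;0 .009 .007 .84 0'; python3 -m creep '0 0 0 -.2 0;0 0 0 -.45 0;0 0 0 -.45 0'
python3 - <<'E'
from h import *
go(.652,-.093,.06,np.radians(3))
E
```

```text
clock: 4.53
eef_pos: [0.4443, -0.0077, 0.0258]
tool_rot: [0.707, 0.707, 0.001, 0.001]
ft_force: [-1.7, 0.8, 4.8]
grip_width: 0.0641
grasp_force: 64.5
clock: 4.9
eef_pos: [0.4467, -0.0077, 0.0954]
tool_rot: [0.707, 0.707, 0.003, 0.003]
ft_force: [0.3, -0.1, -1.8]
grip_width: 0.0641
grasp_force: 66.7
shift [-0.568  1.366  0.249] turn -0.017 t 4.9 j6 1.55
```

```bash
python3 -m creep '0 -.25 .7 0 -.017;0 -.28 .7 0 -.017;0 -.28 .7 0 -.017;0 -.28 .7 0 -.017'|grep eef
python3 - <<'E'
from h import *
go(.652,-.093,.075)
E
```

```text
eef_pos: [0.5471, -0.0497, 0.0905]
shift [-0.325  0.683  0.102] turn 0.0 t 5.4 j6 1.43
```

```bash
python3 -m creep '0 -.15 .3 .1 0;0 -.325 .683 .1 0;0 -.325 .683 .1 0;0 -.325 .683 .1 0;0 -.325 .683 .1 0'
python3 - <<'E'
from h import *
go(.652,-.093,.036)
cv2.imwrite('pics/w2.png',camera('wrist')[:,:,::-1])
E
```

```text
clock: 6.02
eef_pos: [0.6514, -0.0922, 0.0767]
tool_rot: [0.688, 0.726, -0.0, -0.001]
ft_force: [0.1, 0.4, -0.9]
grip_width: 0.064
grasp_force: 66.7
shift [-0.006  0.004  0.271] turn 0.0 t 6.03 j6 1.38
```

View pics/w2.png

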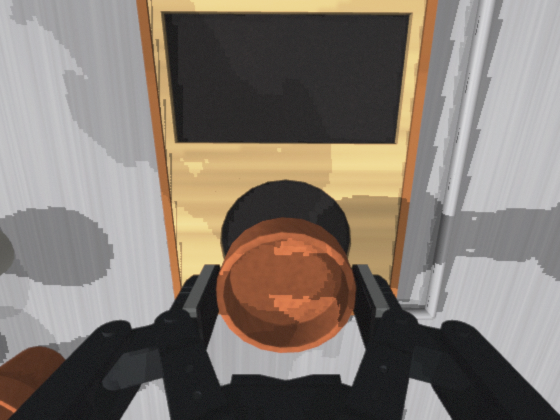

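Held saucer at (286,292) lines up with the recess, whose far edge is at (286,181). Quick geometric check, then lower.

```bash
python3 - <<'E'
from h import *
o=telemetry.get_obs();p=camera_params('wrist')
def circ(c,r): 
    q=proj('wrist',[np.array(c)+[r*np.cos(a),r*np.sin(a),0] for a in np.linspace(0,6.28,90)],p); return q.min(0).round(0),q.max(0).round(0)
print(circ((.652,-.093,.014),.042), circ((*o['eef_pos'][:2],o['eef_pos'][2]-.0258+.022),.033))
E
python3 -m creep '0 0 0 .1 0;0 0 0 .2 0;0 0 0 .265 0;0 0 0 .265 0;0 0 0 .265 0'
```

```text
(array([220., 177.]), array([352., 298.])) (array([214., 228.]), array([358., 352.]))
clock: 6.7
eef_pos: [0.6529, -0.093, 0.0359]
tool_rot: [0.688, 0.726, -0.0, -0.0]
ft_force: [0.3, 0.9, -0.5]
grip_width: 0.0639
grasp_force: 66.7
```

```bash
python3 -m creep '0 -.008 0 .008 0;.85 -.008 0 .008 0;.95 -.008 0 .008 0;1 -.008 0 .008 0;1 -.008 0 .008 0;1 -.008 0 .008 0'; python3 -m creep '1 0 0 -.3 0;1 0 0 -.7 0;1 0 0 -.7 0;1 0 0 -.7 0'
python3 - <<'E'
from h import *
go(.4625,-.2167,.14,0); go(.4625,-.2167,.14,-.2)
cv2.imwrite('pics/w3.png',camera('wrist')[:,:,::-1]); np.savez('p3.npz',**camera_params('wrist'))
E
```

```text
clock: 7.45
eef_pos: [0.6532, -0.0942, 0.0354]
tool_rot: [0.688, 0.726, 0.0, 0.0]
ft_force: [1.6, -0.3, -0.1]
grip_width: 0.0854
grasp_force: 0.0
clock: 7.95
eef_pos: [0.6532, -0.0942, 0.1407]
tool_rot: [0.688, 0.726, 0.0, 0.0]
ft_force: [-1.0, 0.2, -1.2]
grip_width: 0.0855
grasp_force: 0.0
shift [-0.748 -1.313  0.004] turn 0.017 t 7.95 j6 1.37
shift [-0.748 -1.313  0.004] turn 0.081 t 7.95 j6 1.37
```

View pics/w3.png

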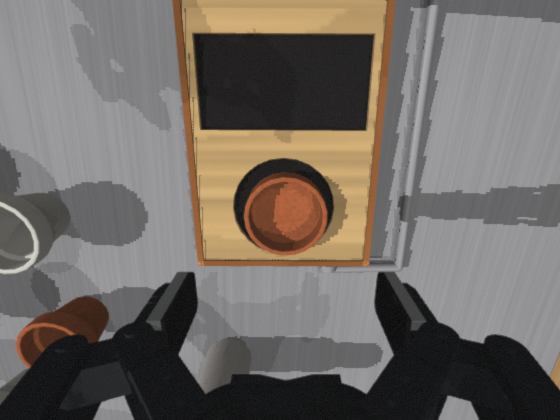

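Saucer released at (286,213), recess around (284,205). Measuring offset and level, then over to the pot.

```bash
cat >> h.py <<'E'
def fitcirc(pts,z,c='wrist',p=None):
    P=np.array([ray(c,*q,z,p)[:2] for q in pts]); A=np.c_[2*P,np.ones(len(P))]; s=np.linalg.lstsq(A,(P**2).sum(1),rcond=None)[0]
    return s[:2].round(4), np.sqrt(s[2]+s[0]**2+s[1]**2).round(4)
def hull(m): 
    return cv2.convexHull(max(cv2.findContours(m.astype(np.uint8),0,1)[0],key=cv2.contourArea))[:,0]
E
python3 - <<'E'
from h import *
p=dict(np.load('p3.npz'));im=cv2.imread('pics/w3.png');h=cv2.cvtColor(im,cv2.COLOR_BGR2HSV)
m=(((h[:,:,0]<11)|(h[:,:,0]>174))&(h[:,:,1]>130)); m[:,:210]=0;m[:,360:]=0;m[258:]=0;m[:165]=0
hu=hull(m);print('saucer',fitcirc(hu,.031,p=p),hu.min(0),hu.max(0))
d=im.max(2)<45; d[:140]=0;d[262:]=0;d[:,:215]=0;d[:,350:]=0
hu=hull(d); hu=hu[hu[:,1]<205]; print('recess',fitcirc(hu,.014,p=p),len(hu))
E
python3 -m creep '1 -.4 -.66 0 0.08;1 -.4 -.66 0 0.08;1 -.4 -.66 0 0.08;1 -.4 -.66 0 0.08'|grep eef
python3 - <<'E'
from h import *
go(.4625,-.2167,.14,-.2)
E
```

```text
saucer (array([ 0.6515, -0.0936]), np.float64(0.0331)) [244 172] [327 254]
recess (array([ 0.6499, -0.0936]), np.float64(0.0405)) 26
eef_pos: [0.5574, -0.1592, 0.1394]
shift [-0.5   -0.545 -0.003] turn 0.0 t 8.5 j6 1.49
```

```bash
python3 -m creep '1 -.5 -.545 0 0;1 -.5 -.545 0 0;1 -.5 -.545 0 0;1 -.5 -.545 0 0'|grep eef
python3 - <<'E'
from h import *
im=camera('wrist')[:,:,::-1].copy();cv2.imwrite('pics/w4.png',im);p=camera_params('wrist');h=cv2.cvtColor(im,cv2.COLOR_BGR2HSV)
m=(((h[:,:,0]<14)|(h[:,:,0]>174))&(h[:,:,1]>110)); m[300:]=0
hu=hull(m);print(hu.min(0),hu.max(0));c=hu.mean(0);
far=hu[hu[:,1]>np.median(hu[:,1])]; print(fitcirc(hu,.052,p=p),fitcirc(far,.052,p=p))
go(.4625,-.2167,.042,-.2)
E
```

```text
eef_pos: [0.4641, -0.2165, 0.1404]
[246 183] [327 263]
(array([ 0.4647, -0.2163]), np.float64(0.03)) (array([ 0.4644, -0.2176]), np.float64(0.0292))
shift [-0.005 -0.012  0.656] turn 0.001 t 9.05 j6 1.33
```

View pics/w4.png

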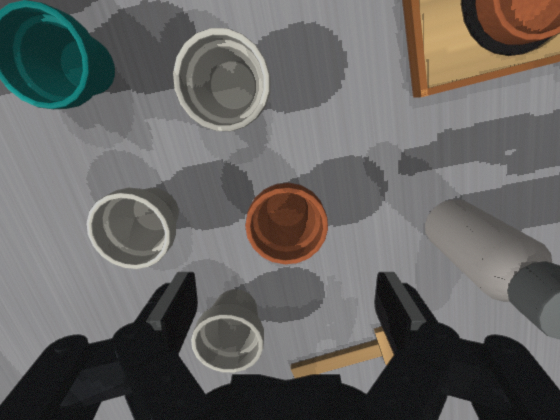

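The pot at (287,223) sits centred between the open fingers, and the white pots and bottle are clear of them. Grasping.

```bash
python3 -m creep '1 -.005 0 .3 0;1 -.005 0 .5 0;1 -.005 0 .616 0;1 -.005 0 .616 0;0 -.005 0 .616 0;0 -.005 0 .616 0;0 -.005 0 .616 0;0 -.005 0 .616 0;0 -.005 0 .616 0;0 -.005 0 .616 0'; python3 -m creep '0 0 0 -.2 0;0 0 0 -.5 0;0 0 0 -.5 0;0 0 0 -.5 0'
python3 - <<'E'
from h import *
go(.652,-.0936,.125,np.radians(3))
E
```

```text
clock: 10.3
eef_pos: [0.4639, -0.2178, 0.0499]
tool_rot: [0.774, 0.634, 0.001, 0.002]
ft_force: [-0.8, 1.6, 6.5]
grip_width: 0.0561
grasp_force: 62.5
clock: 10.8
eef_pos: [0.4624, -0.2175, 0.1232]
tool_rot: [0.774, 0.634, 0.0, 0.0]
ft_force: [0.3, -0.3, -1.1]
grip_width: 0.0564
grasp_force: 63.8
shift [ 1.059  1.076 -0.012] turn -0.08 t 10.8 j6 1.33
```

```bash
python3 -m creep '0 .55 .55 0 -.08;0 .55 .55 0 -.08;0 .55 .55 0 -.08;0 .55 .55 0 -.08'|grep eef
python3 - <<'E'
from h import *
go(.652,-.0936,.125)
E
```

```text
eef_pos: [0.5582, -0.1524, 0.1212]
shift [ 0.358  0.645 -0.028] turn 0.0 t 11.3 j6 1.25
```

```bash
python3 -m creep '0 .358 .645 0 0;0 .358 .645 0 0;0 .358 .645 0 0;0 .358 .645 0 0'|grep eef
python3 - <<'E'
from h import *
go(.652,-.0936,.0645)
im=camera('wrist')[:,:,::-1].copy();s=camera('scene')[:,:,::-1];p=proj('scene',[.652,-.093,.08])[0].astype(int)
a=cv2.resize(s[p[1]-60:p[1]+60,p[0]-60:p[0]+60],(380,380));b=cv2.resize(im,(420,315)); c=np.zeros((380,800,3),np.uint8);c[:,:380]=a;c[:315,380:]=b;cv2.imwrite('pics/w5.png',c)
E
```

```text
eef_pos: [0.6516, -0.095, 0.122]
shift [0.009 0.004 0.383] turn 0.0 t 11.8 j6 1.37
```

View pics/w5.png

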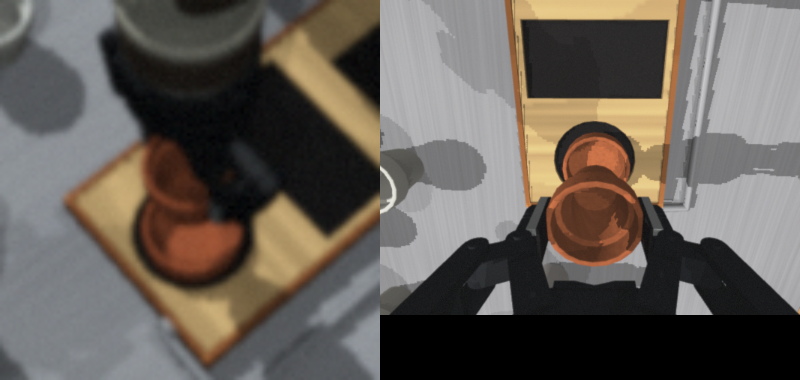

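The wrist inset shows the pot held upright by its rim, in line with the saucer. Lowering.

```bash
python3 -m creep '0 .009 .004 .1 0;0 .009 .004 .25 0;0 .009 .004 .35 0;0 .009 .004 .37 0;0 .009 .004 .37 0;0 .009 .004 .37 0'
```

```text
clock: 12.65
eef_pos: [0.6546, -0.0928, 0.0684]
tool_rot: [0.688, 0.726, 0.001, 0.001]
ft_force: [-0.3, -0.0, -0.8]
grip_width: 0.0562
grasp_force: 64.2
```

```bash
python3 -m creep '0 0 -.012 .015 0;0 0 -.012 .026 0;0 0 -.012 .026 0'
python3 - <<'E'
from h import *
go(.652,-.0936,.0645)
E
```

```text
clock: 13.02
eef_pos: [0.6521, -0.0929, 0.064]
tool_rot: [0.688, 0.726, 0.0, 0.0]
ft_force: [-1.0, -0.3, 2.0]
grip_width: 0.0564
grasp_force: 64.3
shift [-0.005 -0.001 -0.004] turn 0.0 t 13.03 j6 1.38
```

Contact is felt (+2 N). Releasing and rising.

```bash
python3 -m creep '.75 0 0 0 0;.85 0 0 0 0;1 0 0 0 0;1 0 0 0 0;1 0 0 0 0;1 0 0 0 0;1 0 0 -.3 0;1 0 0 -.7 0;1 0 0 -.9 0;1 0 0 -.9 0'
python3 - <<'E'
from h import *
im=camera('wrist')[:,:,::-1].copy();cv2.imwrite('pics/w6.png',im)
go(.487,-.389,.2)
E
```

```text
clock: 14.28
eef_pos: [0.6541, -0.0931, 0.2026]
tool_rot: [0.688, 0.726, 0.002, 0.003]
ft_force: [-0.5, -0.6, 0.1]
grip_width: 0.0854
grasp_force: 0.0
shift [-1.912 -1.208 -0.003] turn 0.0 t 14.32 j6 1.38
```

View pics/w6.png

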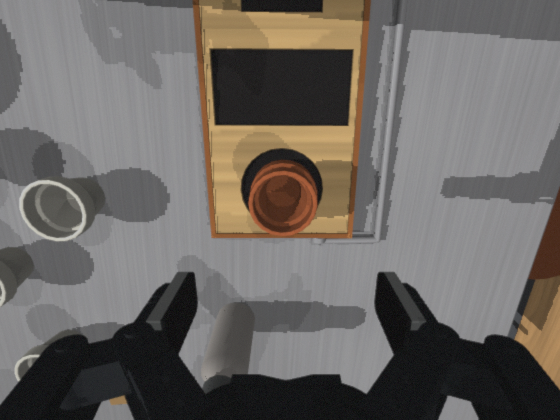

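Pot stands upright on the saucer (282,200). Next the marker, grasped at its centre of mass across the stem.

```bash
python3 -m creep '1 -.96 -.6 0 0;1 -.96 -.6 0 0;1 -.96 -.6 0 0;1 -.96 -.6 0 0'|grep eef;python3 -m creep '1 -.95 -.6 .2 -.538;1 -.95 -.6 .2 -.538;1 -.95 -.6 .2 -.538;1 -.95 -.6 .2 -.538;1 -.95 -.6 .2 -.538;1 -.95 -.6 .2 -.538;1 -.95 -.6 .2 -.538;1 -.95 -.6 .2 -.538;1 -.95 -.6 .2 -.538;1 -.95 -.6 .2 -.538;1 -.95 -.6 .2 -.538'|grep eef
python3 - <<'E'
from h import *
im=camera('wrist')[:,:,::-1].copy();cv2.imwrite('pics/w7.png',im);p=camera_params('wrist');h=cv2.cvtColor(im,cv2.COLOR_BGR2HSV)
m=((h[:,:,0]>8)&(h[:,:,0]<28)&(h[:,:,1]>70)).astype(np.uint8)
c=max(cv2.findContours(m,0,1)[0],key=cv2.contourArea)[:,0]
P=np.array([ray('wrist',*q,.008,p)[:2]*1000 for q in c],np.float32);print(cv2.minAreaRect(P),c.min(0),c.max(0))
go(.497,-.389,.017,np.radians(99.8))
E
```

```text
eef_pos: [0.5669, -0.244, 0.1963]
eef_pos: [0.4876, -0.3877, 0.1675]
((446.9305419921875, -626.4490356445312), (98.97119140625, 29.993528366088867), 22.683486938476562) [ 0 38] [ 54 163]
shift [-0.061 -0.019  1.006] turn -0.0 t 16.25 j6 -0.84
```

View pics/w7.png

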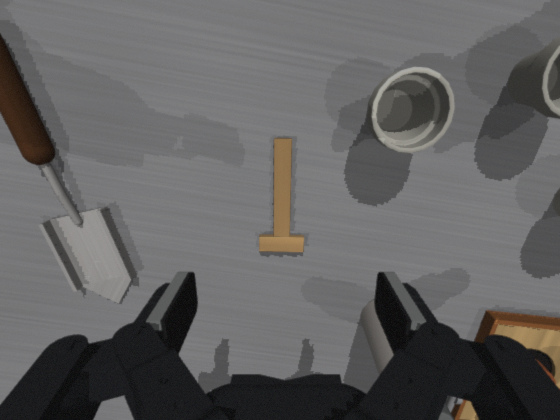

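Marker runs from the tail (283,138) to the crossbar (282,244); the trowel blade's nearest edge is at (130,285). Working out the grasp.

Run:
```python
from h import *
p=camera_params('wrist');im=cv2.imread('pics/w7.png');h=cv2.cvtColor(im,cv2.COLOR_BGR2HSV)
m=((h[:,:,0]>8)&(h[:,:,0]<28)&(h[:,:,1]>70)).astype(np.uint8);m[:,:230]=0;m[:,340:]=0;m[270:]=0
c=hull(m);P=np.array([ray('wrist',*q,.006,p)[:2]*1000 for q in c],np.float32);print(cv2.minAreaRect(P))
print(ray('wrist',132,285,.0,p),ray('wrist',100,210,.0,p))
(cx,cy),s,a=cv2.minAreaRect(P); a=np.radians(a if s[0]>s[1] else a-90); print(np.degrees(a)); g=np.array([cx,cy])/1000+.009*np.array([np.cos(a),np.sin(a)]); print(g)
go(*g,.022,a+np.pi/2)
```

```text
((489.283935546875, -392.3391418457031), (109.99720764160156, 43.63090896606445), 9.774707794189453)
[ 0.61226453 -0.53086723  0.        ] [ 0.53284748 -0.56254429  0.        ]
9.774707794189453
[ 0.49815328 -0.39081117]
shift [-0.067 -0.032  0.972] turn 0.0 t 16.25 j6 -0.84
```

```bash
python3 -m creep '.4 -.067 -.032 .4 0;.4 -.067 -.032 .7 0;.4 -.067 -.032 .88 0;.4 -.067 -.032 .959 0;.4 -.067 -.032 .959 0;.4 -.067 -.032 .959 0'|egrep 'eef|ft|wid';  python3 -m creep '0 0 0 0 0;0 0 0 0 0;0 0 0 0 0;0 0 0 0 0;0 0 0 0 0'
```

```text
eef_pos: [0.4992, -0.3923, 0.0264]
ft_force: [-0.1, 0.5, -0.6]
grip_width: 0.0343
clock: 17.62
eef_pos: [0.4992, -0.3923, 0.0267]
tool_rot: [-0.086, 0.996, -0.001, 0.001]
ft_force: [-0.4, 1.3, 5.7]
grip_width: 0.013
grasp_force: 58.7
```

Grip is a little shallow; regrasp 3 mm lower.

```bash
python3 -m creep '.35 0 0 0 0;.35 0 0 0 0;.35 0 0 .02 0;.35 0 0 .02 0;.35 0 0 .02 0;0 0 0 .02 0;0 0 0 .02 0;0 0 0 .02 0;0 0 0 .02 0;0 0 0 .02 0'; python3 -m creep '0 0 0 -.1 0;0 0 0 -.5 0;0 0 0 -.9 0;0 0 0 -.95 0;0 0 0 -.95 0'
python3 - <<'E'
from h import *
p=camera_params('wrist');im=camera('wrist')[:,:,::-1].copy();cv2.imwrite('pics/w8.png',im);h=cv2.cvtColor(im,cv2.COLOR_BGR2HSV)
z=telemetry.get_obs()['eef_pos'][2]-.018
m=((h[:,:,0]>8)&(h[:,:,0]<28)&(h[:,:,1]>70)).astype(np.uint8);m[:,:200]=0;m[:,370:]=0
c=hull(m);P=np.array([ray('wrist',*q,z,p)[:2]*1000 for q in c],np.float32);print(cv2.minAreaRect(P),c.min(0),c.max(0))
a=np.radians(3);t=np.array([.646,.002])+.009*np.array([np.cos(a),np.sin(a)])
go(.498,-.25,.18,a+np.pi/2);go(*t,.18,a+np.pi/2)
E
```

```text
clock: 18.88
eef_pos: [0.4988, -0.3918, 0.0226]
tool_rot: [-0.086, 0.996, -0.0, 0.001]
ft_force: [-0.3, 0.2, 5.0]
grip_width: 0.0137
grasp_force: 61.3
clock: 19.5
eef_pos: [0.4984, -0.3916, 0.165]
tool_rot: [-0.086, 0.996, -0.001, 0.001]
ft_force: [-1.0, 0.7, -1.5]
grip_width: 0.014
grasp_force: 59.9
((490.8296813964844, -393.05419921875), (113.49229431152344, 25.643478393554688), 9.953027725219727) [263 149] [309 354]
shift [-0.164  0.926 -0.11 ] turn 0.038 t 19.55 j6 -0.84
shift [-1.483  2.405 -0.11 ] turn 0.038 t 19.55 j6 -0.84
```

View pics/w8.png

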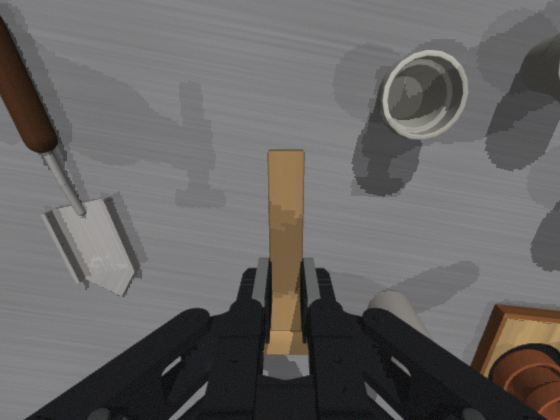

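Marker held and level (278–296, 150–354). Carry to the long bay.

```bash
python3 -m creep '0 -.49 .8 -.1 0;0 -.49 .8 -.1 0;0 -.49 .8 -.1 0;0 -.49 .8 -.1 0'|grep eef;python3 -m creep '0 -.49 .8 0 0;0 -.49 .8 0 0;0 -.49 .8 0 0;0 -.49 .8 0 0'|grep eef;python3 -m creep '0 -.5 .8 0 0.038;0 -.5 .8 0 0.038;0 -.5 .8 0 0.038;0 -.5 .8 0 0.038;0 -.5 .8 0 0.038'|grep eef
python3 - <<'E'
from h import *
a=np.radians(3);t=np.array([.646,.002])+.009*np.array([np.cos(a),np.sin(a)])
go(*t,.033,a+np.pi/2)
E
```

```text
eef_pos: [0.5496, -0.2593, 0.1774]
eef_pos: [0.6015, -0.1304, 0.1781]
eef_pos: [0.6545, -0.0014, 0.179]
shift [-0.005  0.027  0.973] turn -0.001 t 21.18 j6 -0.05
```

```bash
python3 -m creep '0 -.005 .027 .4 0;0 -.005 .027 .75 0;0 -.005 .027 .93 0;0 -.005 .027 .973 0;0 -.005 .027 .973 0;0 -.005 .027 .973 0'
python3 - <<'E'
from h import *
a=np.radians(3);t=np.array([.646,.002])+.009*np.array([np.cos(a),np.sin(a)])
go(*t,.0315,a+np.pi/2)
E
```

```text
clock: 21.92
eef_pos: [0.6571, 0.0047, 0.0352]
tool_rot: [-0.026, 1.0, -0.0, 0.002]
ft_force: [0.1, -0.6, -0.3]
grip_width: 0.0136
grasp_force: 59.9
shift [ 0.015 -0.014  0.024] turn -0.0 t 21.93 j6 -0.04
```

```bash
python3 -m creep '0 .01 -.012 .018 0;0 .01 -.012 .024 0;0 .01 -.012 .024 0;.28 .01 -.012 .024 0;.28 .01 -.012 .024 0;.28 .01 -.012 .024 0;.28 .01 -.012 .024 0;.28 .01 -.012 -.3 0;.28 .01 -.012 -.8 0;.5 .01 -.012 -.95 0;.5 .01 -.012 -.95 0'
python3 - <<'E'
from h import *
im=camera('wrist')[:,:,::-1].copy();cv2.imwrite('pics/w9.png',im);p=camera_params('wrist')
go(.478,.375,.25)
for s in('scene','top'):
  camera(s); print(s,spot_point('sprayer',s),spot_point('marker',s))
E
```

```text
clock: 23.3
eef_pos: [0.6566, 0.0036, 0.1801]
tool_rot: [-0.027, 1.0, -0.0, 0.004]
ft_force: [-0.1, -0.4, -0.4]
grip_width: 0.043
grasp_force: 0.0
shift [ 1.046  2.535 -0.488] turn 0.0 t 23.35 j6 -0.05
scene [{'at': [0.4815, 0.3838, -0.0015], 'conf': 0.86}] [{'at': [0.644, 0.0058, 0.0089], 'conf': 0.57}]
top [{'at': [0.4778, 0.3849, -0.0035], 'conf': 0.97}] []
```

View pics/w9.png

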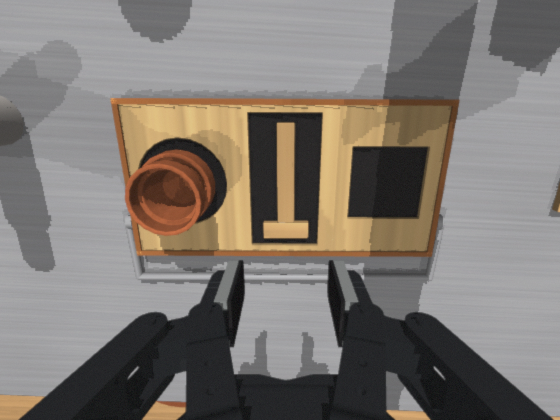

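Marker lies flat in the long recess (285,180), pot and saucer intact. Next the sprayer; heading about 69° from both views.

```bash
python3 - <<'E'
from h import *
p=camera_params('wrist'); print(np.mean([ray('wrist',u,v,.009,p)[:2] for u,v in((352,147),(428,147),(349,217),(421,219))],0))
m=[(277,123),(294,123),(264,238),(308,238)];print([ray('wrist',*q,.016,p)[:2].round(4) for q in m])
go(.480,.385,.235)
E
python3 -m creep '.6 .35 .83 -.36 -.1;.6 .35 .83 -.36 -.1;.6 .35 .83 -.36 -.1;.6 .35 .83 -.36 -.1'|grep eef;python3 - <<'E'
from h import *
go(.480,.385,.235,np.radians(159))
E
```

```text
[0.63615108 0.09729571]
[array([ 0.5865, -0.0077]), array([0.5857, 0.0068]), array([ 0.6941, -0.0155]), array([0.6919, 0.0269])]
shift [ 1.021  2.601 -0.404] turn 0.0 t 23.65 j6 -0.05
eef_pos: [0.5952, 0.1261, 0.2299]
shift [ 0.094  1.887 -0.035] turn -0.266 t 24.15 j6 -0.16
```

```bash
python3 -m creep '.6 .05 .94 0 -.13;.6 .05 .94 0 -.13;.6 .05 .94 0 -.13;.6 .05 .94 0 -.13'|grep eef;python3 - <<'E'
from h import *
go(.480,.385,.25,np.radians(159))
E
```

```text
eef_pos: [0.5378, 0.2534, 0.2286]
shift [-0.338  0.897 -0.144] turn -0.137 t 24.65 j6 -0.33
```

```bash
python3 -m creep '.6 -.34 .9 -.14 -.137;.6 -.34 .9 -.14 -.137;.6 -.34 .9 -.14 -.137;.6 -.34 .9 -.14 -.137;.6 -.34 .9 -.14 -.137'|grep eef;python3 - <<'E'
from h import *
im=camera('wrist')[:,:,::-1].copy();cv2.imwrite('pics/w10.png',im)
go(.480,.385,.134,np.radians(159))
# expected outline of head top in the picture
a=np.radians(69);e=np.array([np.cos(a),np.sin(a),0]);n=np.array([-e[1],e[0],0])
print(proj('wrist',[np.array([.48,.385,.142])+x*e+y*n for x in(-.022,.038) for y in(-.013,.013)]).round(0).tolist())
E
```

```text
eef_pos: [0.4808, 0.3839, 0.2501]
shift [-0.006  0.007  0.775] turn -0.001 t 25.32 j6 -0.53
[[270.0, 191.0], [304.0, 190.0], [271.0, 262.0], [303.0, 262.0]]
```

View pics/w10.png

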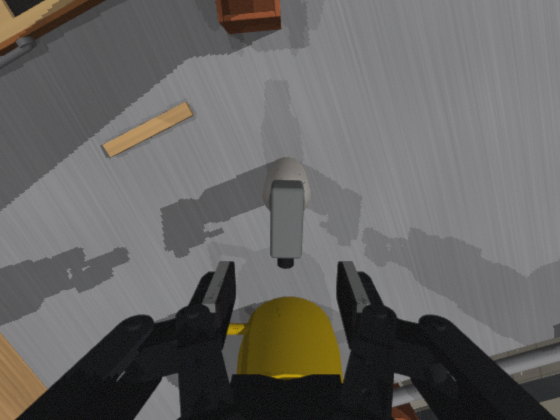

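Sprayer head at cols 271–303, rows 188–258, parallel to the jaws and centred; watering can stays clear. Descend and grip.

```bash
python3 -m creep '.6 .012 .005 .3 0;.6 .012 .005 .6 0;.6 .012 .005 .78 0;.6 .012 .005 .78 0;.6 .012 .005 .78 0;0 .012 .005 .78 0;0 .012 .005 .78 0;0 .012 .005 .78 0;0 .012 .005 .78 0;0 .012 .005 .78 0;0 .012 .005 .78 0'; python3 -m creep '0 0 0 -.2 0;0 0 0 -.6 0;0 0 0 -.65 0;0 0 0 -.65 0'
python3 - <<'E'
from h import *
im=camera('wrist')[:,:,::-1].copy();cv2.imwrite('pics/w11.png',im)
go(.639,.0975,.22)
E
```

```text
clock: 26.7
eef_pos: [0.4795, 0.3854, 0.1358]
tool_rot: [-0.567, 0.824, -0.0, 0.002]
ft_force: [1.1, -0.4, 5.1]
grip_width: 0.0254
grasp_force: 59.2
clock: 27.2
eef_pos: [0.4782, 0.3848, 0.2316]
tool_rot: [-0.567, 0.824, 0.0, 0.0]
ft_force: [-0.7, -0.2, -1.7]
grip_width: 0.0251
grasp_force: 58.9
shift [ 1.402 -1.687  0.068] turn 0.0 t 27.25 j6 -0.53
```

View pics/w11.png

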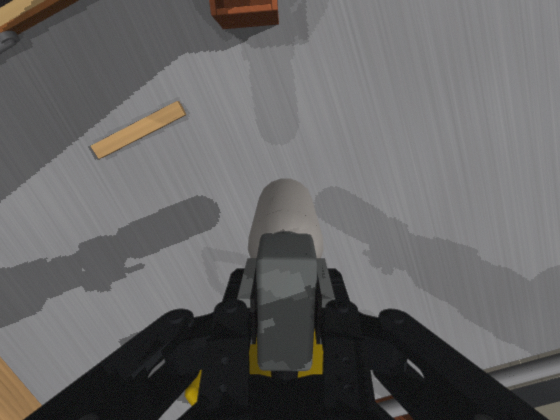

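Sprayer held and lifted, upright (285,300). Carry to the square recess.

```bash
python3 -m creep '0 .7 -.84 0 0;0 .7 -.84 0 0;0 .7 -.84 0 0;0 .7 -.84 0 0'|grep eef;python3 -m creep '0 .7 -.84 0 0;0 .7 -.84 0 0;0 .7 -.84 0 0;0 .7 -.84 0 0;0 .7 -.84 0 0'|grep eef
python3 - <<'E'
from h import *
go(.639,.0975,.147)
E
```

```text
eef_pos: [0.5587, 0.2382, 0.2285]
eef_pos: [0.6377, 0.0996, 0.2296]
shift [ 0.01  -0.015  0.551] turn 0.0 t 28.38 j6 -1.05
```

```bash
python3 -m creep '0 .01 -.01 .2 0;0 .01 -.01 .42 0;0 .01 -.01 .52 0;0 .01 -.01 .55 0;0 .01 -.01 .55 0;0 .01 -.01 .55 0'
python3 - <<'E'
from h import *
go(.639,.0975,.1448)
im=camera('scene')[:,:,::-1];p=proj('scene',[.64,.05,.04])[0].astype(int)
cv2.imwrite('pics/s12.png',cv2.resize(im[p[1]-80:p[1]+80,p[0]-80:p[0]+80],(600,600)))
E
```

```text
clock: 29.12
eef_pos: [0.6404, 0.0969, 0.1503]
tool_rot: [-0.567, 0.824, -0.001, 0.001]
ft_force: [-0.6, -0.2, -1.5]
grip_width: 0.0251
grasp_force: 59.2
shift [-0.     0.01   0.037] turn 0.0 t 29.12 j6 -1.06
```

View pics/s12.png

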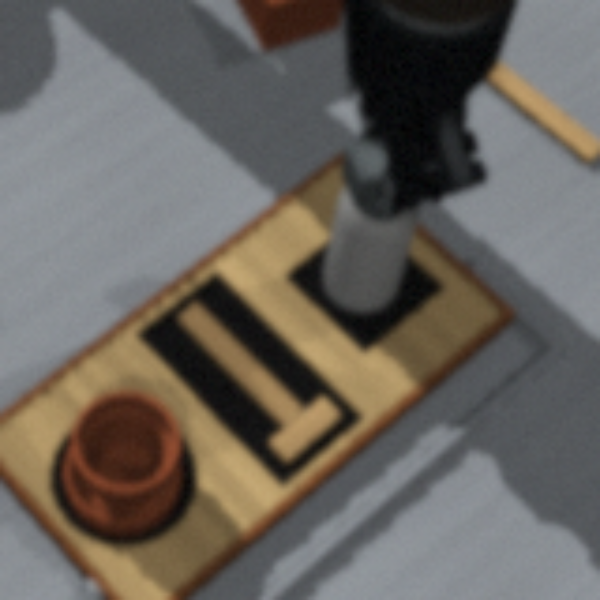

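Scene crop: the bottle foot (365,290) is inside the square recess with about 5 mm left to go. Lower until contact.

```bash
python3 -m creep '0 0 .01 .02 0;0 0 .01 .034 0;0 0 .01 .036 0;0 0 .01 .036 0'
```

```text
clock: 29.68
eef_pos: [0.6384, 0.097, 0.1448]
tool_rot: [-0.567, 0.824, -0.0, 0.001]
ft_force: [-2.0, -0.5, 5.6]
grip_width: 0.0253
grasp_force: 60.0
```

Contact. Release gently, rise and back off.

```bash
python3 -m creep '.3 0 0 0 0;.4 0 0 0 0;.5 0 0 0 0;.6 0 0 0 0;.6 0 0 0 0;.6 0 0 0 0;.6 0 0 -.15 0;.6 0 0 -.5 0;.6 0 0 -.9 0;.6 0 0 -.9 0' | egrep 'eef|ft|wid'; python3 -m creep '.6 -.5 -.5 0 0;.6 -.5 -.5 0 0;.6 -.5 -.5 0 0;.6 -.5 -.5 0 0;.6 -.5 -.5 0 0;.6 -.5 -.5 0 0'
python3 - <<'E'
from h import *
for c in('scene','top'):
    im=camera(c)[:,:,::-1]
    p=proj(c,[.64,.0,.04])[0].astype(int);cv2.imwrite(f'pics/{c}13.png',im)
    for t in('saucer','round_pot','sprayer','marker','square_pot','capped_bottle','plain_stick'): print(c,t,[np.round(d['at'],3).tolist() for d in spot_point(t,c)][:6])
a=cv2.imread('pics/scene13.png');p=proj('scene',[.64,0,.04])[0].astype(int);cv2.imwrite('pics/f.png',cv2.resize(a[max(0,p[1]-90):p[1]+90,p[0]-100:p[0]+100],(660,594)))
E
```

```text
eef_pos: [0.6409, 0.0975, 0.2855]
ft_force: [-0.6, 0.8, -1.2]
grip_width: 0.0512
clock: 31.68
eef_pos: [0.7343, 0.1399, 0.2811]
tool_rot: [-0.567, 0.824, -0.001, 0.001]
ft_force: [-1.2, 0.8, 1.0]
grip_width: 0.0508
grasp_force: 0.0
scene saucer [[0.653, -0.093, 0.008]]
scene round_pot [[0.398, -0.312, -0.003], [0.447, -0.118, 0.0], [0.353, -0.197, -0.004], [0.652, -0.095, 0.013], [0.338, -0.078, 0.003], [0.642, 0.098, 0.004]]
scene sprayer [[0.638, 0.097, 0.01]]
scene marker [[0.645, 0.004, 0.008], [0.646, 0.004, 0.001]]
scene square_pot [[0.447, 0.202, -0.001], [0.6, -0.263, 0.001]]
scene capped_bottle [[0.603, -0.266, 0.001]]
scene plain_stick [[0.608, 0.276, -0.001]]
top saucer [[0.652, -0.093, 0.009]]
top round_pot [[0.393, -0.306, -0.001], [0.445, -0.116, -0.002], [0.649, -0.088, 0.014], [0.355, -0.201, -0.001], [0.336, -0.08, 0.001]]
top sprayer [[0.634, 0.095, 0.009]]
top marker [[0.644, 0.0, 0.016]]
top square_pot []
top capped_bottle [[0.606, -0.263, -0.004]]
top plain_stick []
```

View pics/f.png

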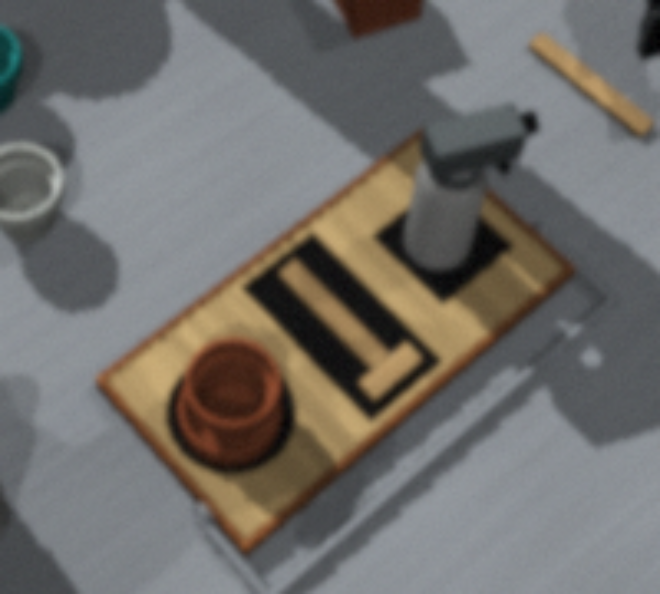

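All is in place: pot on the saucer (232,400), marker flat (350,325), sprayer upright in its recess (440,240), look-alikes untouched. Handing in.

```bash
python3 -c "
from workcell import *
print(ticket.job_done())"
```

```text
the job is handed in; nothing more can be done
None
```

The caddy is packed and handed in at about 32 s: saucer and pot in the round recess, sprayer upright in the square one, marker flat in the long one, look-alikes left where they stood. The hand-in returned no verdict.

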